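Run the solder reel back to its start mark

TASK

On the ratchet stand that carries the silver solder reel, throw the red-balled pawl lever fully back so that the pawl is lifted off the teeth, and leave it there. Then turn that reel backward, clockwise seen from above, until its black crank knob is in line with the white start mark on the stand, and let go. Do not turn the copper reel on the other stand.

Things in the scene. Friction and masses are not known exactly. Their poses are not given: they have to be found in the camera images.
- silver_stand: Fixed dark blue base, 210x200x11 mm, carrying the silver reel. Origin on the reel's axle at bench level, z up, +x towards the white mark (80-108 mm out). Steel ratchet disc: radius 75, tooth tips 31 mm high. Reel radius 52, top at z 67; hub radius 11, top at 75. Pawl pivot (axle along y) at (-45,-66,38) mm; its finger points along +x onto the teeth; an 8 mm stem bears a red ball, 22 mm dia.
- silver_pawl (a joint): Pawl angle, rad. 0-0.2: down on the teeth, ball centre about (-8,-66,92) mm in the stand's frame. Grows as the ball, 65 mm from the pivot, swings up and over to the stand's -x: upright at 0.6 (ball z 103 mm); stop at 1.2, ball at (-82,-66,92). Clear of the teeth above 0.25. Swings freely: below about 0.65 it falls back onto the teeth, beyond 0.75 it falls to the stop and stays. 1 N moves it.
- silver_reel (a joint): Reel angle, rad, counter-clockwise from above: direction of its crank knob in the stand's frame, 0 = in line with the white mark. Starts at 0.9-1.9. Pawl down: backward at most one tooth (0.52). Pawl clear: 1-3 N at the knob turns it; stays where left. Knob: black upright cylinder, 18 mm dia, 40 mm from the axle, z 67 to 102 mm above the bench, spins freely on its pin.
- copper_crank (a point): Centre (half-way up, 84 mm above the bench) of the crank knob on the other stand, which is identical but carries the copper-coloured reel. That reel must not be turned.

How it is judged:
By the outcome, as a careful person would: the job done as asked, in the order asked, and still so for the second after the job is handed in, with the robot touching nothing.
It also fails if it takes over 42 s, if anything falls off the work surface, if the arm or the gripper's body presses on something with over 40 N, if the wrist force passes 120 N, or if a joint passes its speed limit or range.

ROBOT

A 6-joint arm with a two-finger parallel gripper is mounted at the origin on the work surface. World frame = base frame: x ahead of the robot, y to its left, z up, the work surface at z = 0. Lengths are in m, angles in rad, forces in N, time in s.
With the tool pointing down it reaches from about 0.375 to 0.975 m from the base axis. Payload 3.8 kg.
Tool frame: the origin (TCP) lies at the very end of the fingers, on their centre line; the grasp point (between the pads) lies behind it (bot.tcp_to_grasp is the y of the grasp point in the tool frame, in m); y points along the fingers, z is the direction in which the jaws open and shut, and the axes are right-handed (so a half turn about y gives the same grasp; the last joint's range is limited). The gripper opens to 85 mm and grips with 20 to 120 N. Pads are 22 mm wide; open, the fingers measure 114 mm over their backs; the gripper's body (76 mm by 85 mm) begins 54 mm behind the grasp point. The pads swing forward as they close: fully open they stand 13 mm farther back than shut.
Start: joints at [1.124, 0.264, 1.604, -0, 1.274, -0.037], TCP at [0.269, 0.619, 0.231] pointing down, gripper open.
Joint ranges: [-2.63, 2.63], [-0.94, 2.18], [0.31, 2.57], [-1.31, 4.45], [0, 2.66], [-2.55, 2.55]. Speed limits (rad/s): [2.57, 2.57, 3.14, 3.14, 3.14, 3.14].

INTERFACE

Orientations are given as a rotation vector (axis times angle).
In Python, from workcell import bot, optics, workorder gives the robot as it stands.
- The arm moves only by the shell command python3 -m handwheel 'ROWS' [FORCE]. ROWS is JSON, a list of rows, each a list of 7 numbers: the shift along the tool's x, y, z in m, then the turn, a rotation vector about the tool's x, y, z in rad, then the opening, from 0 (shut) to 1 (fully open). A call has 1 to 8 rows; each row shifts and turns the commanded pose from where the row before left it, along the tool's axes as they then stand; what a row does not reach is not made up. A row lasts 1/8 s, in which the tool goes at most 62.5 mm and 10.7 degrees, less where a joint would pass 70% of its speed; a pose out of reach is approached as far as the arm can. A call with a gripper value outside its range is refused whole. The fingers move at their own pace and stop on an object; FORCE is the grip in N (left out, the last holds). Time passes only in rows, so rows that do not move let the fingers close. It gives the time, the measured TCP pose, the force and the opening at its end, in the units of the state.
- bot.read_state(): the state, without advancing time (a new reading comes with each control period).
- optics.read_camera(name): name is "side" or "top" or "wrist"; returns a dict with "image" (400x640x3 uint8, red, green, blue), "z_map" (400x640 float32, m along the optical axis (not along the pixel's ray), 0 where there is no reading), "mtx" (3x3 intrinsics, pixels), "dist" ([k1, k2, p1, p2, k3] as OpenCV has them; the pictures are not rectified), "world_from_camera" (4x4, takes a point from camera to world coordinates); the wrist camera has in their place "hand_eye" (4x4, takes a point from camera to tool coordinates, whose origin is the TCP and whose axes are the tool frame's). Camera axes: x right, y down, z forward; pixel columns grow to the right and rows downward; lengths in m; the calibration is good to about 2 mm. A picture is of the moment at which its call begins: read the wrist's pose just before it.
- workorder.finish_job(): hands the job in, once; it reports no verdict.
The state is a dict: "time": time; "q": joint angles; "joint_vel": joint speeds; "joint_torque": joint torques, N m; "tool_pos": TCP position; "tcp_rot": TCP orientation; "wrist_force": force on the tool from outside, world axes, zero at the start; "torque": the same for the moment, N m; "width": opening from 0.0 (shut) to 1.0 (fully open).
Only numpy, scipy, OpenCV 4.12 (cv2) and the standard library are available. Lean on these libraries where they do the work, as an engineer would, in place of code of your own. Each camera call takes 0.05 s, during which the arm holds its last target.

## Working session

There is one attempt and no reset: what is moved stays moved. The work goes in short steps, Python scripts to look and compute and a shell command to move; the robot and the scene stay as the last step left them, time stands still between calls to the robot, and variables do not carry over. Pictures are saved under pics/ and viewed, and the job is handed in when it is done.

```bash
mkdir -p pics
cat > h.py <<'E'
import numpy as np, cv2
from scipy.spatial.transform import Rotation as R
from workcell import bot, optics, workorder
def snap(name,fn):
    s=bot.read_state(); c=optics.read_camera(name)
    cv2.imwrite('pics/'+fn,cv2.cvtColor(c['image'],cv2.COLOR_RGB2BGR))
    if name=='wrist':
        T=np.eye(4);T[:3,:3]=R.from_rotvec(s['tcp_rot']).as_matrix();T[:3,3]=s['tool_pos']
        c['W']=T@c['hand_eye']
    else: c['W']=np.array(c['world_from_camera'])
    return c
def plane(c,u,v,z):
    n=cv2.undistortPoints(np.array([[[u,v]]],float),np.array(c['mtx']),np.array(c['dist']))[0,0]
    d=c['W'][:3,:3]@np.array([n[0],n[1],1]);o=c['W'][:3,3]
    return o+d*(z-o[2])/d[2]
def depth(c,u,v):
    n=cv2.undistortPoints(np.array([[[u,v]]],float),np.array(c['mtx']),np.array(c['dist']))[0,0]
    z=c['z_map'][int(v),int(u)]
    return (c['W']@np.array([n[0]*z,n[1]*z,z,1]))[:3]
E
python3 - <<'E'
from h import *
for n in('top','side'):
    c=snap(n,n+'1.png');print(c['W'].round(3).tolist())
s=bot.read_state();print(s,bot.tcp_to_grasp)
print(R.from_rotvec(s['tcp_rot']).as_matrix().round(3))
E
```

```text
[[-0.002, -0.993, 0.122, 0.423], [-0.999, -0.003, -0.04, -0.029], [0.04, -0.122, -0.992, 0.91], [0.0, 0.0, 0.0, 1.0]]
[[0.743, -0.404, 0.533, 0.107], [-0.669, -0.441, 0.599, -0.5], [-0.007, -0.801, -0.598, 0.551], [0.0, 0.0, 0.0, 1.0]]
{'time': 0.1, 'q': array([ 1.12411669e+00,  2.64687686e-01,  1.60522387e+00, -3.55251607e-06,
        1.27368473e+00, -3.69024427e-02]), 'joint_vel': array([-0.00239164, -0.00089289, -0.00375063, -0.00166816, -0.00098422,
        0.00086054]), 'joint_torque': array([ 2.72960660e-04, -5.16707468e+01, -3.68589234e+01, -8.82677978e-05,
        6.32503172e-03,  1.61082369e-05]), 'tool_pos': array([0.26864805, 0.61853087, 0.23008719]), 'tcp_rot': array([-1.54874374,  0.32189215, -0.32113922]), 'wrist_force': array([-0.44477133, -0.1314204 ,  0.05085428]), 'torque': array([-0.0091376 ,  0.00515055, -0.02364033]), 'width': 0.999966075637694} -0.0187
[[ 0.917 -0.001  0.398]
 [-0.398 -0.002  0.917]
 [-0.    -1.    -0.002]]
```

View pics/top1.png

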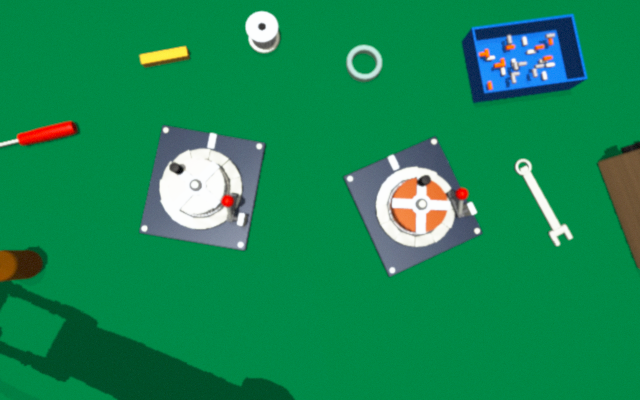

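View pics/side1.png

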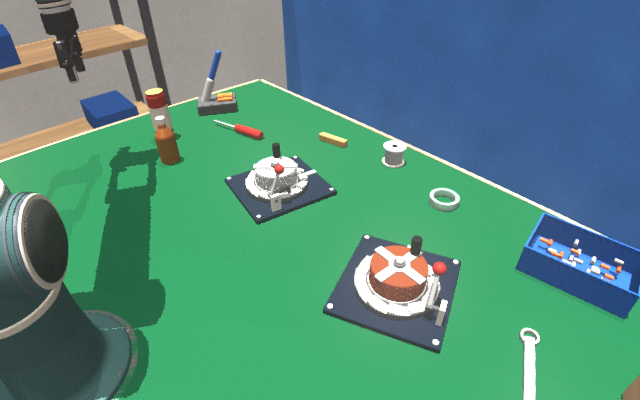

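The top view shows the silver reel on the left: hub (195,185), white mark (212,141), knob (176,168), red ball (228,201). The copper stand is at right with its hub at (422,204). Next I'll measure the silver stand.

```bash
cat > m.py <<'E'
from h import *
def blob(c,mask,box,amin=20):
    x0,y0,x1,y1=box
    m=np.zeros(mask.shape,np.uint8);m[y0:y1,x0:x1]=mask[y0:y1,x0:x1]
    n,l,st,ce=cv2.connectedComponentsWithStats(m)
    return [(st[i,4],ce[i].round(1)) for i in range(1,n) if st[i,4]>=amin]
E
python3 - <<'E'
from m import *
c=snap('top','top2.png');im=c['image'].astype(int)
big=cv2.resize(cv2.cvtColor(c['image'],cv2.COLOR_RGB2BGR)[110:260,120:290],None,fx=4,fy=4,interpolation=cv2.INTER_CUBIC);cv2.imwrite('pics/top2z.png',big)
r,g,b=im[...,0],im[...,1],im[...,2]
red=((r>150)&(g<70)&(b<70)).astype(np.uint8)
blk=((r<60)&(g<60)&(b<60)).astype(np.uint8)
wh=((r>170)&(g>170)&(b>170)).astype(np.uint8)
print('red',blob(c,red,(130,110,280,260)));print('blk',blob(c,blk,(155,150,215,210)))
W=blob(c,wh,(130,110,280,260),5);print('wh',W)
hub=depth(c,195,185);print('hub',hub, plane(c,195,185,.075))
for a,p in W:
  if a<120:print(a,p,plane(c,*p,.012),depth(c,*p))
for a,p in blob(c,red,(130,110,280,260)):print('ball',plane(c,*p,.092),depth(c,*p))
for a,p in blob(c,blk,(155,150,215,210)):print('knob',plane(c,*p,.1),depth(c,*p))
E
```

```text
red [(np.int32(102), array([227.1, 200.6]))]
blk [(np.int32(31), array([179.3, 169.5]))]
wh [(np.int32(27), array([165.3, 129.6])), (np.int32(4643), array([198.4, 187.1])), (np.int32(28), array([258.7, 145.7])), (np.int32(84), array([240.4, 218.9])), (np.int32(33), array([144.1, 228. ])), (np.int32(41), array([240. , 244.2]))]
hub [0.54082044 0.16627282 0.07392152] [0.54066831 0.16602121 0.075     ]
27 [165.3 129.6] [0.65611601 0.23992611 0.012     ] [0.65574093 0.23949395 0.01344431]
28 [258.7 145.7] [0.62619976 0.06223537 0.012     ] [0.62619344 0.06223254 0.01202792]
84 [240.4 218.9] [0.48551033 0.09436589 0.012     ] [0.48279463 0.08902613 0.05093002]
33 [144.1 228. ] [0.46851598 0.27151392 0.012     ] [0.46844869 0.27107129 0.01332372]
41 [240.  244.2] [0.43819835 0.09415461 0.012     ] [0.43816264 0.09386836 0.01409055]
ball [0.51140706 0.10671234 0.092     ] [0.50985679 0.10433938 0.10632401]
knob [0.56375856 0.18747403 0.1       ] [0.56480247 0.18907657 0.09399747]
```

View pics/top2z.png

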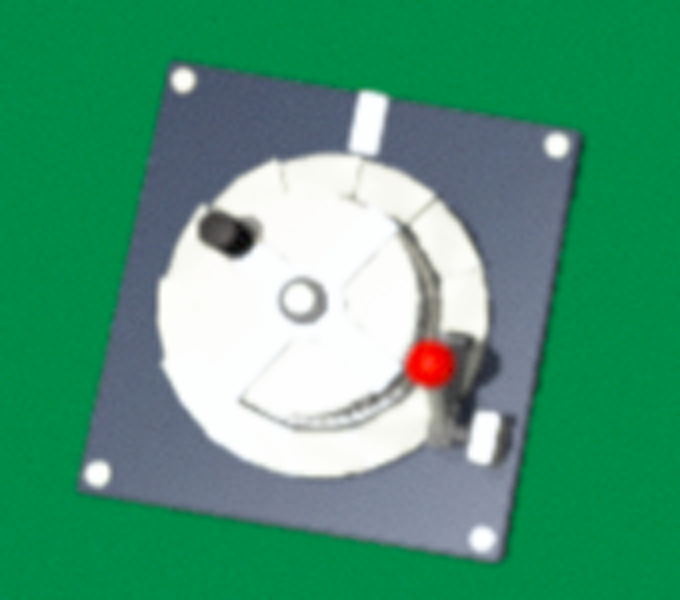

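```bash
cat >> m.py <<'E'
th=-0.167;ux=np.array([np.cos(th),np.sin(th)]);uy=np.array([-ux[1],ux[0]]);O=np.array([.5407,.166])
def st(p): d=np.array(p[:2])-O; return np.array([d@ux,d@uy])*1000
def wo(x,y): return O+(x*ux+y*uy)/1000
E
python3 - <<'E'
from m import *
c=snap('top','top3.png')
hub=plane(c,120+302/4,110+300/4,.075);mk=plane(c,120+369/4,110+122/4,.0115);kn=plane(c,120+214/4,110+227/4,.102);b=plane(c,227.1,200.6,.094)
print(hub);d=mk-hub;print('mark',np.arctan2(d[1],d[0]))
for n,p in dict(hub=hub,mk=mk,kn=kn,b=b).items():print(n,st(p),np.arctan2(*st(p)[::-1]))
c=snap('side','side3.png')
big=cv2.resize(cv2.cvtColor(c['image'],cv2.COLOR_RGB2BGR)[130:230,210:350],None,fx=5,fy=5,interpolation=cv2.INTER_CUBIC);cv2.imwrite('pics/side3z.png',big)
s=bot.read_state();Rm=R.from_rotvec(s['tcp_rot']).as_matrix()
yaw=np.arctan2(Rm[1,0],Rm[0,0]);print('yaw',yaw,'turn',th-yaw)
t=wo(28,-66);print('goto',t, Rm.T@(np.array([*t,.15])-s['tool_pos']))
E
```

```text
[0.54067175 0.16515421 0.075     ]
mark -0.1493467979733708
hub [ 0.11273109 -0.83871693] -1.437188077245878
mk [96.26576084  0.85886828] 0.00892160913186703
kn [21.8962091  34.96381307] 1.0112961507621274
b [-19.18870656 -63.69475248] -1.8634090493789528
yaw -0.40981281327169067 turn 0.24281281327169066
goto [0.55733962 0.0962639 ] [ 0.47286495  0.08097783 -0.36419716]
```

View pics/side3z.png

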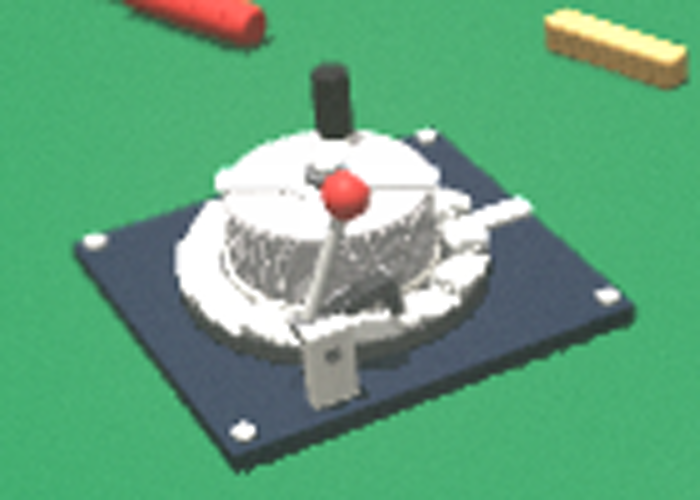

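```bash
python3 -m handwheel '[[0,0,0,0,-0.122,0,0],[0,0,0,0,-0.121,0,0],[0.027,0,-0.034,0,0,0,0],[0.027,0,-0.034,0,0,0,0],[0.027,0,-0.034,0,0,0,0],[0.027,0,-0.034,0,0,0,0],[0.027,0,-0.034,0,0,0,0],[0.027,0,-0.034,0,0,0,0]]' 30
python3 -m handwheel '[[0.027,0,-0.034,0,0,0,0],[0.027,0,-0.034,0,0,0,0],[0.027,0,-0.034,0,0,0,0],[0.027,0,-0.034,0,0,0,0],[0.027,0,-0.034,0,0,0,0],[0.027,0,-0.034,0,0,0,0],[0.027,0,-0.034,0,0,0,0],[0.02,0,-0.025,0,0,0,0]]'
cat > s.py <<'E'
from m import *
s=bot.read_state();Rm=R.from_rotvec(s['tcp_rot']).as_matrix()
print('t',s['time'],'tip stand',st(s['tool_pos']).round(1),'z',s['tool_pos'][2].round(4),'yaw-th',np.arctan2(Rm[1,0],Rm[0,0])-th,'ydown',Rm[:,1].round(3),'F',s['wrist_force'].round(1),s['width'])
E
python3 s.py
```

```text
time: 1.25
tool_pos: [0.3953, 0.3897, 0.2313]
tcp_rot: [-1.567, 0.131, -0.131]
wrist_force: [-0.2, -0.9, 0.4]
width: 0.001
time: 2.25
tool_pos: [0.5579, 0.0953, 0.2313]
tcp_rot: [-1.567, 0.132, -0.132]
wrist_force: [0.5, 0.1, -0.6]
width: 0.006
t 2.25 tip stand [ 28.7 -66.9] z 0.2313 yaw-th -0.0008487685363967046 ydown [ 0. -0. -1.] F [ 0.5  0.1 -0.6] 0.00589388633625104
```

```bash
python3 -m handwheel '[[0,0.045,0,0,0,0,0],[0,0.045,0,0,0,0,0],[0,0.036,0,0,0,0,0],[0,0.02,0,0,0,0,0],[0,0,0,0,0,0,0]]'
python3 s.py
python3 - <<'E'
from m import *
c=snap('side','side4.png')
cv2.imwrite('pics/side4z.png',cv2.resize(cv2.cvtColor(c['image'],cv2.COLOR_RGB2BGR)[80:230,190:370],None,fx=4,fy=4))
E
```

```text
time: 2.88
tool_pos: [0.5552, 0.0967, 0.0831]
tcp_rot: [-1.568, 0.135, -0.127]
wrist_force: [0.1, -0.8, -0.3]
width: -0.0
t 2.875 tip stand [ 25.9 -65.9] z 0.0831 yaw-th 0.00012929362888527973 ydown [-0.005 -0.001 -1.   ] F [ 0.1 -0.8 -0.3] -0.00017118382925358804
```

View pics/side4z.png

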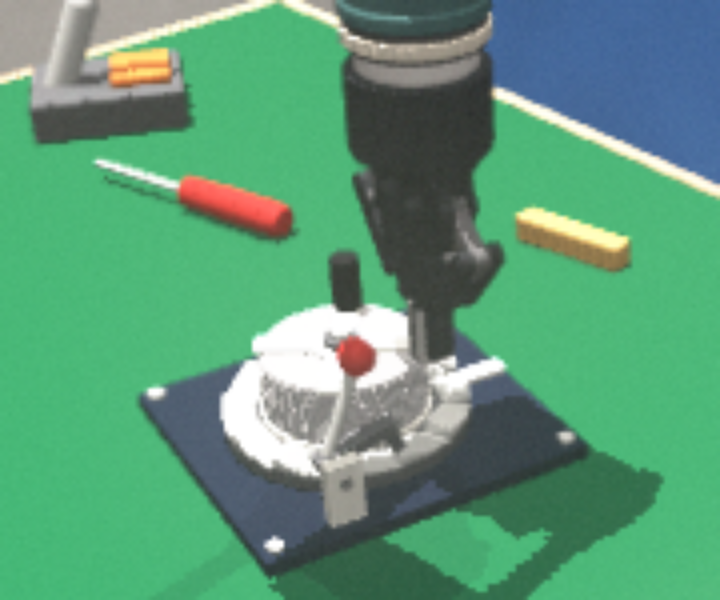

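The shut fingers sit just to the +x side of the red ball, which is at (355,355) in the zoom. Next I'll push towards -x.

```bash
python3 -m handwheel '[[-0.012,0,0,0,0,0,0],[-0.012,0,0,0,0,0,0],[-0.012,0,0,0,0,0,0],[-0.012,0,0,0,0,0,0],[-0.01,0,0,0,0,0,0],[-0.01,0,0,0,0,0,0],[-0.008,0,0,0,0,0,0],[0,0,0,0,0,0,0]]'; python3 s.py
python3 - <<'E'
from m import *
c=snap('side','side5.png')
cv2.imwrite('pics/side5z.png',cv2.resize(cv2.cvtColor(c['image'],cv2.COLOR_RGB2BGR)[80:230,190:370],None,fx=4,fy=4))
E
```

```text
time: 3.92
tool_pos: [0.4816, 0.1097, 0.0851]
tcp_rot: [-1.567, 0.131, -0.13]
wrist_force: [0.4, -0.0, 0.6]
width: 0.002
t 3.925 tip stand [-48.9 -65.4] z 0.0851 yaw-th 0.00047143445999342504 ydown [-0. -0. -1.] F [ 0.4 -0.   0.6] 0.0020532453387898278
```

View pics/side5z.png

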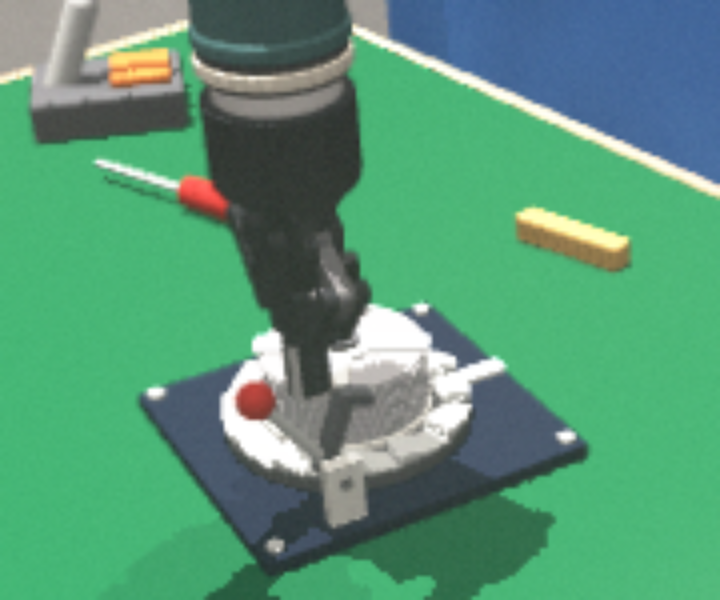

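The lever has gone over: the ball is now at (255,400) in the zoom, on the -x side. Next I'll lift off and check the ball from above.

```bash
python3 -m handwheel '[[0,-0.04,0,0,0,0,0],[0,-0.06,0,0,0,0,0],[0,-0.04,0,0,0,0,0.4],[0,0,0.05,0,0,0,0.4],[0,0,0.05,0,0,0,0.4],[0,0,0,0,0,0,0.4]]'; python3 s.py
python3 - <<'E'
from m import *
print(bot.read_state()['q'].round(2))
c=snap('wrist','w6.png');print(c['hand_eye'])
c=snap('side','s6.png')
cv2.imwrite('pics/s6z.png',cv2.resize(cv2.cvtColor(c['image'],cv2.COLOR_RGB2BGR)[80:230,190:370],None,fx=4,fy=4))
E
```

```text
time: 4.72
tool_pos: [0.4997, 0.2109, 0.2255]
tcp_rot: [-1.566, 0.128, -0.129]
wrist_force: [-0.4, -0.2, -0.1]
width: 0.397
t 4.725 tip stand [-47.9  37.5] z 0.2255 yaw-th 0.0035614462735683305 ydown [ 0.001  0.001 -1.   ] F [-0.4 -0.2 -0.1] 0.39693671308711115
[ 0.35  0.02  1.9   0.    1.23 -1.05]
[[-8.52552286e-04  9.45467668e-01  3.25714847e-01 -8.33867710e-02]
 [ 4.95396552e-04 -3.25714526e-01  9.45468033e-01 -1.42665632e-01]
 [ 9.99999514e-01  9.67418946e-04 -1.90692759e-04  1.35683865e-04]
 [ 0.00000000e+00  0.00000000e+00  0.00000000e+00  1.00000000e+00]]
```

View pics/w6.png

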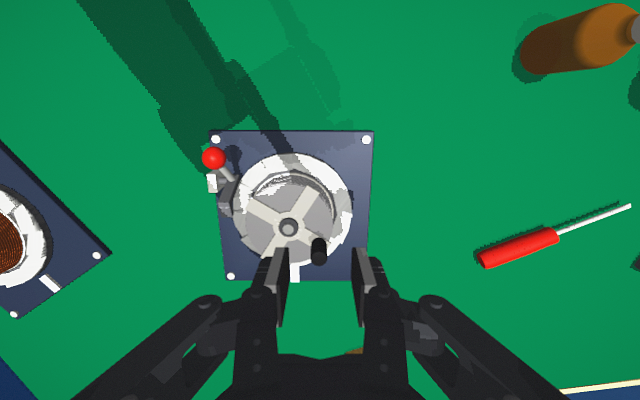

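View pics/s6z.png

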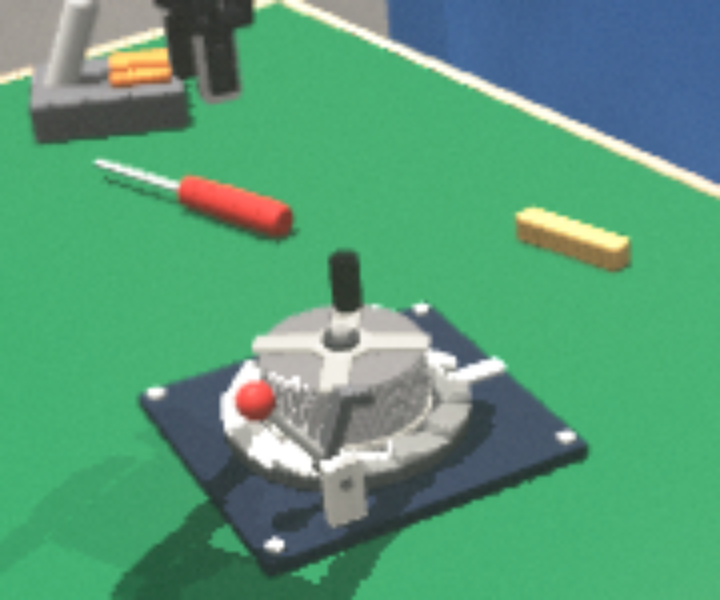

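Lever at the stop, with the ball at about (213,158) in the wrist view. The knob is near (318,250), and its angle still looks like about 1.0. Refining from the wrist view.

Run:
```python
from m import *
c=snap('wrist','w7.png')
im=c['image'].astype(int)
cv2.imwrite('pics/w7z.png',cv2.resize(cv2.cvtColor(c['image'],cv2.COLOR_RGB2BGR)[120:290,200:380],None,fx=4,fy=4)[:600])
mx=im.max(2)
print(blob(c,(mx<40).astype(np.uint8),(303,232,335,272),20))
t=plane(c,318.5,257,.102);h=plane(c,288.5,227,.075);m=plane(c,294,272,.0115)
print(st(t),st(h),st(m))
c2=snap('top','t7.png');g=cv2.cvtColor(c2['image'],cv2.COLOR_RGB2BGR)
cv2.imwrite('pics/t7z.png',cv2.resize(g[110:260,120:290],None,fx=4,fy=4))
```

```text
[(np.int32(210), array([321.2, 247.5]))]
[20.51812201 33.42013175] [-1.03423799  0.45509542] [96.35487727 -1.54035405]
```

View pics/w7z.png

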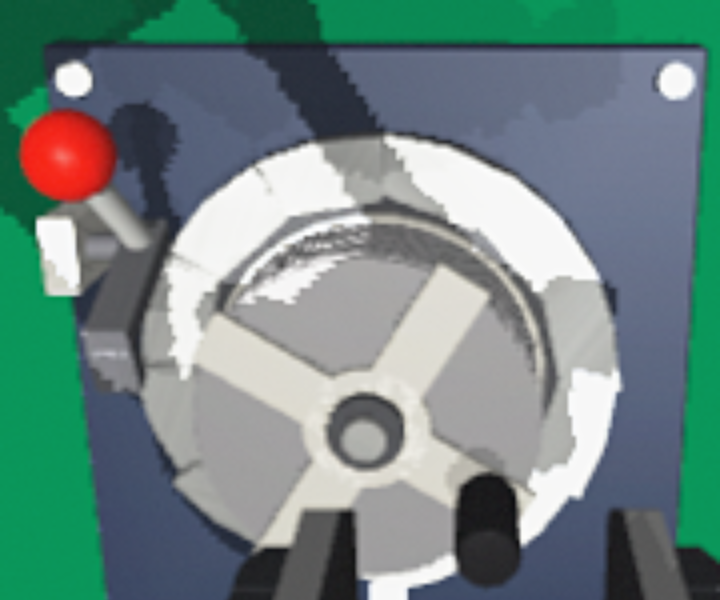

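View pics/t7z.png

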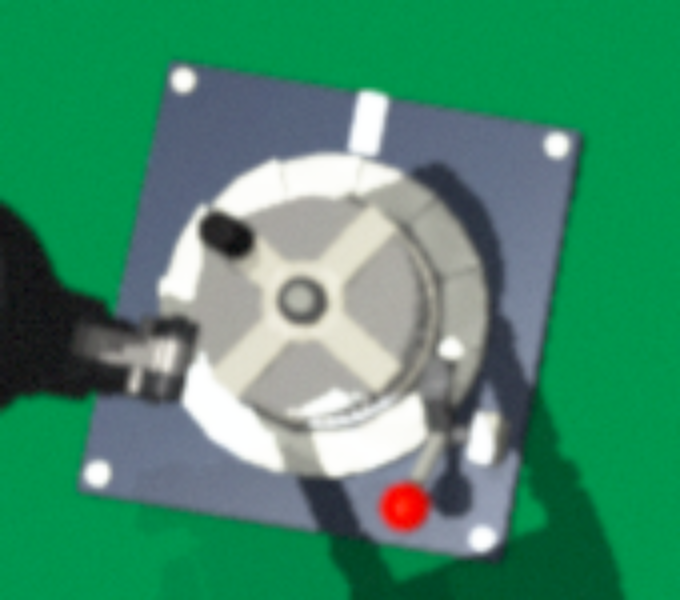

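```bash
python3 -m handwheel '[[0.035,0,-0.001,0,0,0,0.48],[0.035,0,-0.001,0,0,0,0.48],[0,0,0,0,-0.175,0,0.48],[0,0,0,0,-0.175,0,0.48],[0,0,0,0,-0.175,0,0.48],[0,0,0,0,-0.175,0,0.48],[0,0.05,0,0,0,0,0.48],[0,0.05,0,0,0,0,0.48]]'
python3 -m handwheel '[[0,0,0,0,0,0,0.48]]'; python3 s.py
python3 - <<'E'
from m import *
c=snap('wrist','w8.png');snap('side','s8.png')
E
```

```text
time: 5.92
tool_pos: [0.5685, 0.1933, 0.1253]
tcp_rot: [-1.531, -0.419, 0.414]
wrist_force: [0.1, 0.4, -0.3]
width: 0.485
time: 6.05
tool_pos: [0.5633, 0.192, 0.1204]
tcp_rot: [-1.531, -0.408, 0.425]
wrist_force: [-0.7, 0.2, -1.1]
width: 0.477
t 6.05 tip stand [18.  29.4] z 0.1204 yaw-th 0.6985214666587425 ydown [-0.01  -0.003 -1.   ] F [-0.7  0.2 -1.1] 0.47658568560718706
```

View pics/w8.png

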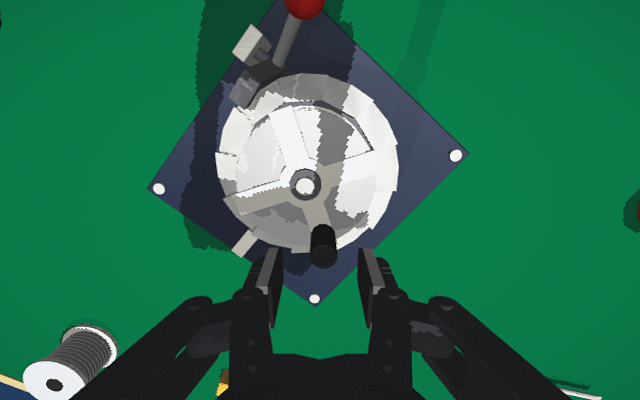

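View pics/s8.png

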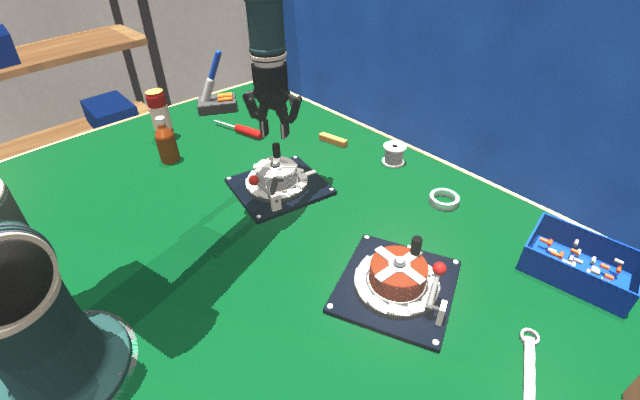

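```bash
python3 -m handwheel '[[0,0,0,0,0,0,0.48]]'; python3 s.py
python3 - <<'E'
from m import *
s=bot.read_state();c=snap('wrist','w9.png')
g=cv2.cvtColor(c['image'],cv2.COLOR_RGB2BGR);cv2.imwrite('pics/w9z.png',cv2.resize(g[140:290,240:420],None,fx=4,fy=4))
m=(c['image'].max(2)<45).astype(np.uint8);print(blob(c,m,(298,215,345,280)))
Rm=R.from_rotvec(s['tcp_rot']).as_matrix()
for uv in [(323,256),(322,252)]:
  p=plane(c,*uv,.102);print(st(p),(Rm.T@(p-s['tool_pos'])).round(4))
p=plane(c,305,187,.075);print('hub',st(p))
E
```

```text
time: 6.28
tool_pos: [0.5698, 0.1949, 0.1284]
tcp_rot: [-1.53, -0.421, 0.414]
wrist_force: [0.1, 0.9, -0.4]
width: 0.475
t 6.275 tip stand [23.9 33.3] z 0.1284 yaw-th 0.6997031449685538 ydown [ 0.005  0.001 -1.   ] F [ 0.1  0.9 -0.4] 0.4749198090584401
[(np.int32(835), array([324.1, 232.5]))]
[32.52930609 42.91229185] [0.0127 0.0265 0.0018]
[30.69818966 40.50282168] [0.0097 0.0264 0.0011]
hub [10.72536929  8.19206506]
```

View pics/w9z.png

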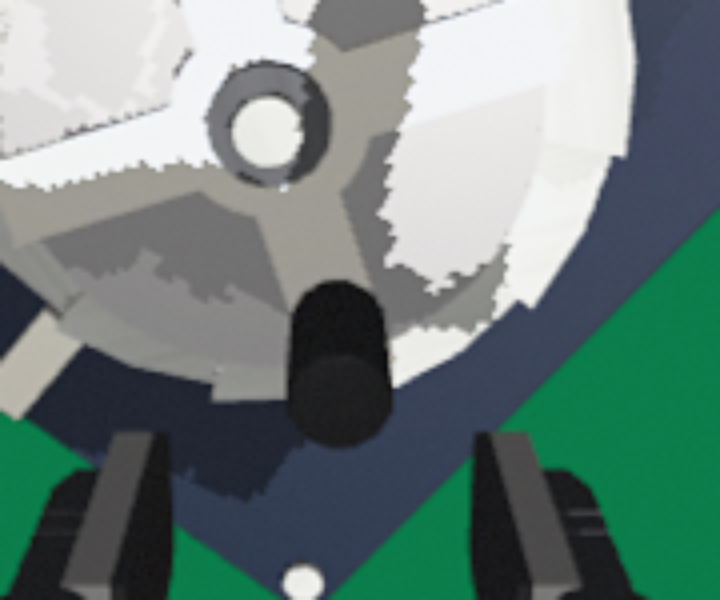

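```bash
for i in 1 2 3 4; do python3 -m handwheel '[[0,0,0,0,0,0,0.48]]' >/dev/null; python3 s.py; done
python3 - <<'E'
from m import *
s=bot.read_state();c=snap('wrist','w10.png');s2=bot.read_state();print(s['tool_pos'],s2['tool_pos'],s2['joint_vel'].round(3))
g=cv2.cvtColor(c['image'],cv2.COLOR_RGB2BGR);cv2.imwrite('pics/w10z.png',cv2.resize(g[140:290,240:420],None,fx=4,fy=4))
E
```

```text
t 6.45 tip stand [23.  33.3] z 0.1274 yaw-th 0.7002316926780139 ydown [ 0.003  0.001 -1.   ] F [-0.3  0.7 -1.2] 0.481687357511653
t 6.575 tip stand [22.3 33. ] z 0.1263 yaw-th 0.7003346621461283 ydown [ 0.002  0.    -1.   ] F [-0.7 -0.1 -0.2] 0.48385446059604975
t 6.7 tip stand [21.9 32.8] z 0.1256 yaw-th 0.7003798390764591 ydown [ 0.  0. -1.] F [ 0.1  0.3 -0. ] 0.4785348719515046
t 6.825 tip stand [21.7 32.7] z 0.1253 yaw-th 0.70034611957377 ydown [-0. -0. -1.] F [ 0.   0.3 -0.7] 0.4776450447325708
[0.56753617 0.19468819 0.125256  ] [0.56747817 0.19465213 0.12517975] [-0.003 -0.002 -0.001  0.002  0.001  0.001]
```

View pics/w10z.png

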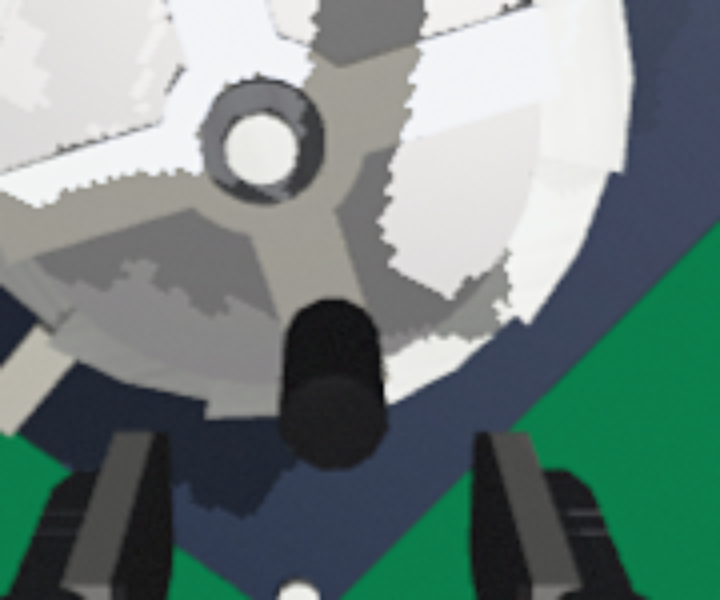

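Run:
```python
from m import *
s=bot.read_state();c=snap('wrist','w11.png')
Rm=R.from_rotvec(s['tcp_rot']).as_matrix()
p=plane(c,323,246,.102);print(st(p),(Rm.T@(p-s['tool_pos'])).round(4));
p=plane(c,305.5,177,.075);print('hub',st(p))
```

```text
[23.30589814 36.3896195 ] [0.0037 0.0232 0.0017]
hub [1.76885746 2.80974333]
```

The wrist view shows the knob top at (323,246), midway between the pads, at an angle of about 1.0 rad. I'll descend gently and grip it lightly.

```bash
python3 -m handwheel '[[0,0.012,0,0,0,0,0.48],[0,0.012,0,0,0,0,0.48],[0.001,0.012,0.001,0,0,0,0.48],[0,0.01,0,0,0,0,0.48],[0,0.004,0,0,0,0,0.48],[0,0,0,0,0,0,0.48],[0,0,0,0,0,0,0.48],[0,0,0,0,0,0,0.48]]';python3 s.py
python3 -m handwheel '[[0,0,0,0,0,0,0.1],[0,0,0,0,0,0,0.1],[0,0,0,0,0,0,0.1],[0,0,0,0,0,0,0.1]]' 20; python3 s.py
python3 - <<'E'
from m import *
c=snap('side','s12.png')
cv2.imwrite('pics/s12z.png',cv2.resize(cv2.cvtColor(c['image'],cv2.COLOR_RGB2BGR)[80:230,190:370],None,fx=4,fy=4))
E
```

```text
time: 7.92
tool_pos: [0.5684, 0.1961, 0.0759]
tcp_rot: [-1.53, -0.419, 0.417]
wrist_force: [0.1, -0.1, 0.5]
width: 0.479
t 7.925 tip stand [22.3 34.3] z 0.0759 yaw-th 0.7001776176565606 ydown [ 0.001  0.    -1.   ] F [ 0.1 -0.1  0.5] 0.47870606105026037
time: 8.43
tool_pos: [0.5683, 0.1962, 0.0758]
tcp_rot: [-1.53, -0.418, 0.417]
wrist_force: [0.4, 0.2, 3.1]
width: 0.201
t 8.425 tip stand [22.2 34.3] z 0.0758 yaw-th 0.7002516136187321 ydown [ 0.001  0.    -1.   ] F [0.4 0.2 3.1] 0.20101039985550542
```

View pics/s12z.png

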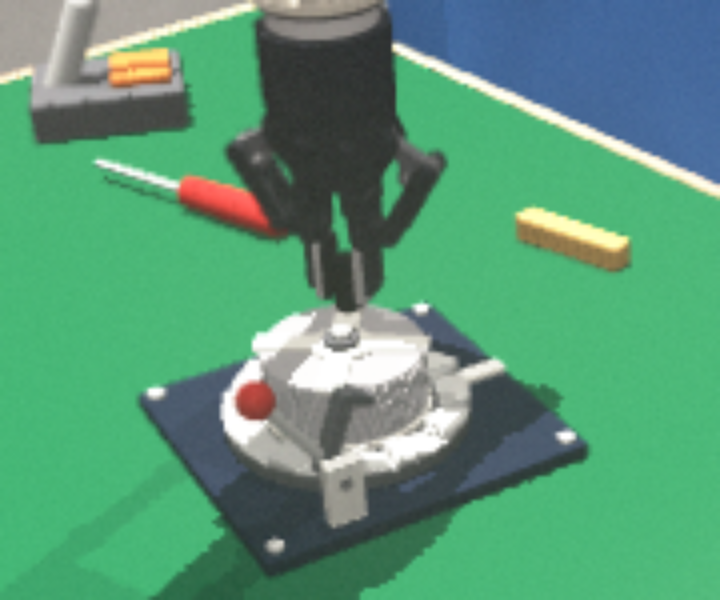

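Run:
```python
import numpy as np
P=np.array([22.2,34.3]);psi=.7
for k in range(1,11):
    a=1.0-.1*k; f=k/10
    # blend in offset
    T=40*np.array([np.cos(a),np.sin(a)])+(1-f)*(np.array([22.2,34.3])-40*np.array([np.cos(1),np.sin(1)]))
    d=T-P; print(k,(d@[np.cos(psi),np.sin(psi)]).round(1),(d@[-np.sin(psi),np.cos(psi)]).round(1)); P=T;psi-=.07
```

```text
1 0.9 -3.9
2 0.8 -3.9
3 0.7 -3.9
4 0.6 -4.0
5 0.4 -4.0
6 0.3 -4.0
7 0.2 -4.0
8 0.1 -4.0
9 -0.0 -4.1
10 -0.1 -4.1
```

```bash
python3 -m handwheel '[[0.0009,0,-0.0039,0,0.07,0,0.1],[0.0008,0,-0.0039,0,0.07,0,0.1],[0.0007,0,-0.0039,0,0.07,0,0.1],[0.0006,0,-0.004,0,0.07,0,0.1],[0.0004,0,-0.004,0,0.07,0,0.1],[0,0,0,0,0,0,0.1],[0,0,0,0,0,0,0.1]]'; python3 s.py
```

```text
time: 9.35
tool_pos: [0.5789, 0.1791, 0.0757]
tcp_rot: [-1.566, -0.145, 0.144]
wrist_force: [-0.7, -0.6, 4.6]
width: 0.199
t 9.35 tip stand [35.5 19.3] z 0.0757 yaw-th 0.35137738843737054 ydown [ 0.001 -0.    -1.   ] F [-0.7 -0.6  4.6] 0.19928509432064292
```

Forces stay low and the grip is still holding the knob, so I'll continue round the arc.

```bash
python3 -m handwheel '[[0.0003,0,-0.004,0,0.07,0,0.1],[0.0002,0,-0.004,0,0.07,0,0.1],[0.0001,0,-0.004,0,0.07,0,0.1],[0,0,-0.004,0,0.07,0,0.1],[0,0,-0.0035,0,0.07,0,0.1],[0,0,0,0,0,0,0.1],[0,0,0,0,0,0,0.1],[0,0,0,0,0,0,0.1]]'; python3 s.py
python3 - <<'E'
from m import *
s=bot.read_state();c=snap('wrist','w13.png');snap('top','t13.png')
g=cv2.cvtColor(c['image'],cv2.COLOR_RGB2BGR);cv2.imwrite('pics/w13z.png',cv2.resize(g[110:300,220:420],None,fx=3,fy=3))
E
```

```text
time: 10.35
tool_pos: [0.5798, 0.1602, 0.0757]
tcp_rot: [-1.567, 0.13, -0.13]
wrist_force: [-2.2, -0.8, 6.3]
width: 0.203
t 10.35 tip stand [39.5  0.7] z 0.0757 yaw-th 0.0013931894490181174 ydown [-0.  0. -1.] F [-2.2 -0.8  6.3] 0.2033370997150174
```

View pics/w13z.png

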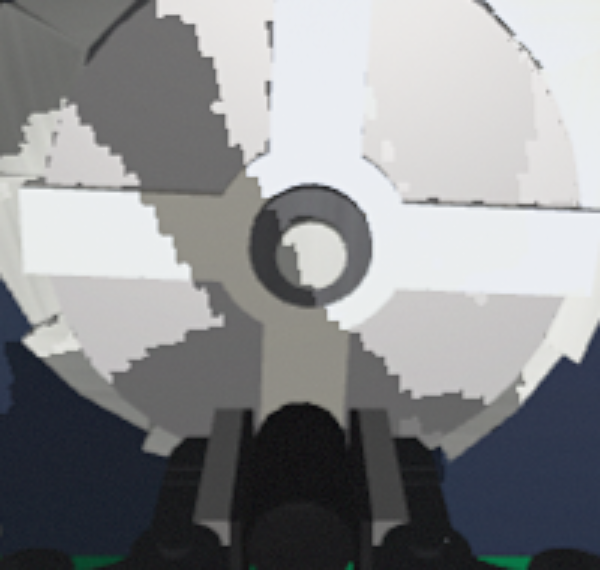

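```bash
python3 -m handwheel '[[0,0,0,0,0,0,0.45],[0,0,0,0,0,0,0.45],[0,0,0,0,0,0,0.45],[0,-0.02,0,0,0,0,0.45],[0,-0.04,0,0,0,0,0.45],[0,-0.05,0,0,0,0,0.45],[-0.04,-0.03,0,0,0,0,0.45],[-0.04,0,0,0,0,0,0.45]]'; python3 -m handwheel '[[0,0,0,0,0,0,0.45],[0,0,0,0,0,0,0.45],[0,0,0,0,0,0,0.45],[0,0,0,0,0,0,0.45],[0,0,0,0,0,0,0.45]]';python3 s.py
python3 - <<'E'
from m import *
c=snap('wrist','w14.png')
g=cv2.cvtColor(c['image'],cv2.COLOR_RGB2BGR);cv2.imwrite('pics/w14z.png',cv2.resize(g[110:310,200:400],None,fx=3,fy=3,interpolation=cv2.INTER_CUBIC))
c=snap('top','t14.png')
g=cv2.cvtColor(c['image'],cv2.COLOR_RGB2BGR);cv2.imwrite('pics/t14z.png',cv2.resize(g[110:260,120:290],None,fx=4,fy=4,interpolation=cv2.INTER_CUBIC))
E
```

```text
time: 11.45
tool_pos: [0.5033, 0.1741, 0.221]
tcp_rot: [-1.563, 0.125, -0.138]
wrist_force: [0.1, -0.5, 0.4]
width: 0.446
time: 12.08
tool_pos: [0.5015, 0.1731, 0.2149]
tcp_rot: [-1.567, 0.132, -0.131]
wrist_force: [-0.3, 0.2, -0.1]
width: 0.451
t 12.075 tip stand [-39.9   0.4] z 0.2149 yaw-th -0.00017509037568899655 ydown [-0.001 -0.    -1.   ] F [-0.3  0.2 -0.1] 0.45128105026829124
```

View pics/w14z.png

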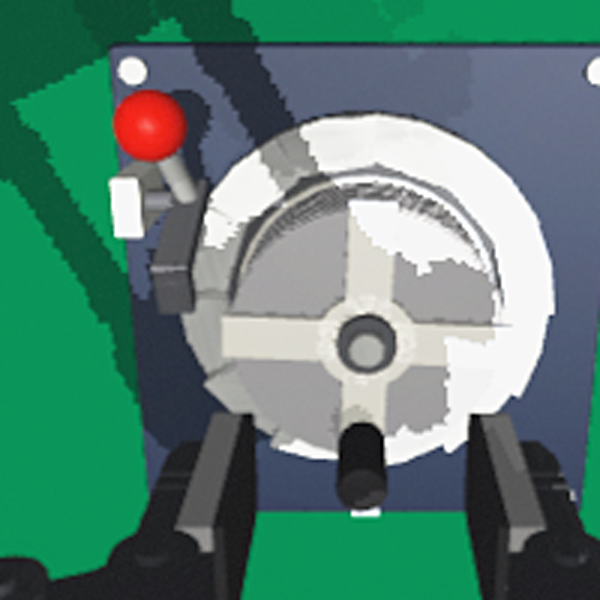

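View pics/t14z.png

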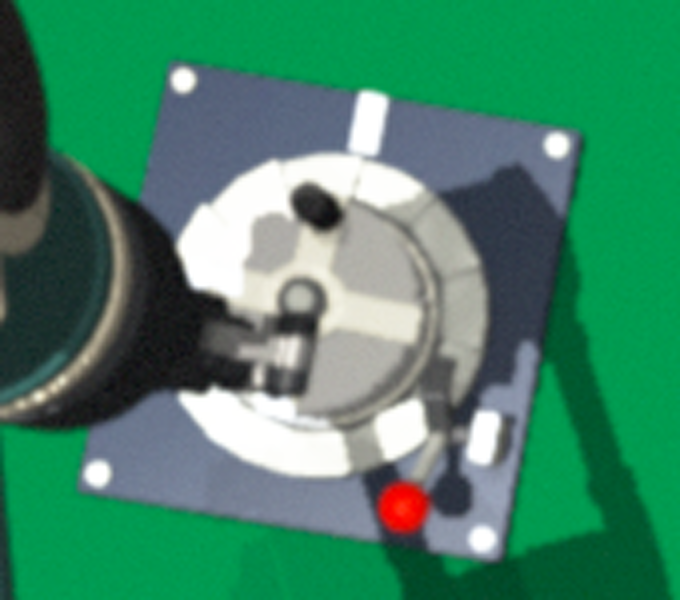

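Run:
```python
from m import *
c=snap('wrist','w15.png')
def w(x,y,z):return st(plane(c,200+x/3,110+y/3,z))
k=w(362,488,.102);h=w(366,351,.075);m=w(366,512,.0115);kb=w(362,440,.0685)
print(k,h,m,kb)
a=lambda d:np.arctan2(d[1],d[0]).round(3)
print('knob',a(k-h),'mark',a(m-h))
l,r=w(222,338,.067),w(492,345,.067);print('spoke',a(r-l)-np.pi/2)
e1,e2=w(110,45,.011),w(600,43,.011);print('edge',a(e2-e1)-np.pi/2, a(w(132,71,.012)-w(597,71,.012)))
c=snap('top','t15.png')
def t(x,y,z):return st(plane(c,120+x/4,110+y/4,z))
k=t(309,200,.102);h=t(302,300,.075);m=t(369,122,.0115);print(k,h,m,a(k-h),a(m-h))
```

```text
[40.95798888  1.34902367] [2.62602199 2.73856511] [111.89625513   3.46356364] [41.77322955  1.40698456]
knob -0.036 mark 0.007
spoke -0.02679632679489652
edge 0.0052036732051035095 -1.57
[40.26044853 -2.09121131] [ 0.11273109 -0.83871693] [96.26576084  0.85886828] -0.031 0.018
```

All three cues (wrist 0.036, spoke 0.03, top 0.05) put the knob about 0.04 rad past the mark. There's plenty of time, so I'll re-centre it 1.6 mm by gripping at y = +2.3 mm.

```bash
python3 -m handwheel '[[0.04,0,0.0019,0,0,0,0.45],[0.0395,0,0,0,0,0,0.45],[0,0.03,0,0,0,0,0.45],[0,0.04,0,0,0,0,0.45],[0,0.025,0,0,0,0,0.45],[0,0,0,0,0,0,0.45],[0,0,0,0,0,0,0.45],[0,0,0,0,0,0,0.45]]'; python3 s.py
python3 -m handwheel '[[0,0.012,0,0,0,0,0.45],[0,0.012,0,0,0,0,0.45],[0,0.012,0,0,0,0,0.45],[0,0.008,0,0,0,0,0.45],[0,0,0,0,0,0,0.45],[0,0,0,0,0,0,0.45],[0,0,0,0,0,0,0.45],[0,0,0,0,0,0,0.45]]'; python3 s.py
```

```text
time: 13.28
tool_pos: [0.5813, 0.1623, 0.1223]
tcp_rot: [-1.566, 0.128, -0.133]
wrist_force: [0.1, 0.8, 0.4]
width: 0.451
t 13.275 tip stand [40.7  3.1] z 0.1223 yaw-th 0.0003067864489738892 ydown [ 0.003  0.001 -1.   ] F [0.1 0.8 0.4] 0.45071015489187405
time: 14.28
tool_pos: [0.5802, 0.162, 0.0768]
tcp_rot: [-1.567, 0.13, -0.132]
wrist_force: [0.2, 0.1, 0.8]
width: 0.451
t 14.275 tip stand [39.7  2.6] z 0.0768 yaw-th 0.00021552056236695538 ydown [ 0.001  0.    -1.   ] F [0.2 0.1 0.8] 0.4511610909777124
```

```bash
python3 -m handwheel '[[0,0,-0.0003,0,0,0,0.1],[0,0,0,0,0,0,0.1],[0,0,0,0,0,0,0.1],[0,0,0,0,0,0,0.1],[0,0,0,0,0,0,0.1],[0,0,0,0,0,0,0.1]]' 20; python3 s.py
python3 -m handwheel '[[0,0,0,0,0,0,0.45],[0,0,0,0,0,0,0.45],[0,0,0,0,0,0,0.45],[0,-0.02,0,0,0,0,0.45],[0,-0.04,0,0,0,0,0.45],[0,-0.05,0,0,0,0,0.45],[-0.04,-0.03,0,0,0,0,0.45],[-0.04,0,0,0,0,0,0.45]]'; python3 -m handwheel '[[0,0,0.04,0,0,0,0.45],[0,0,0.05,0,0,0,0.45],[0,0,0,0,0,0,0.45],[0,0,0,0,0,0,0.45],[0,0,0,0,0,0,0.45],[0,0,0,0,0,0,0.45],[0,0,0,0,0,0,0.45]]';python3 s.py
python3 - <<'E'
from m import *
c=snap('wrist','w16.png')
g=cv2.cvtColor(c['image'],cv2.COLOR_RGB2BGR);cv2.imwrite('pics/w16z.png',cv2.resize(g[110:310,110:350],None,fx=3,fy=3,interpolation=cv2.INTER_CUBIC)[:600])
c=snap('top','t16.png')
g=cv2.cvtColor(c['image'],cv2.COLOR_RGB2BGR);cv2.imwrite('pics/t16z.png',cv2.resize(g[110:260,120:290],None,fx=4,fy=4,interpolation=cv2.INTER_CUBIC))
E
```

```text
time: 15.02
tool_pos: [0.58, 0.1617, 0.0766]
tcp_rot: [-1.567, 0.131, -0.131]
wrist_force: [-0.3, -0.5, 4.1]
width: 0.202
t 15.025 tip stand [39.5  2.3] z 0.0766 yaw-th 0.00020672722232359386 ydown [ 0.  0. -1.] F [-0.3 -0.5  4.1] 0.20221155896800763
time: 16.02
tool_pos: [0.503, 0.1758, 0.222]
tcp_rot: [-1.563, 0.125, -0.138]
wrist_force: [0.5, 0.3, 0.1]
width: 0.451
time: 16.9
tool_pos: [0.5159, 0.263, 0.2163]
tcp_rot: [-1.567, 0.132, -0.132]
wrist_force: [0.4, -0.8, -0.4]
width: 0.453
t 16.9 tip stand [-40.5  91.5] z 0.2163 yaw-th -0.0007590167963758554 ydown [-0. -0. -1.] F [ 0.4 -0.8 -0.4] 0.4527310482289852
```

View pics/w16z.png

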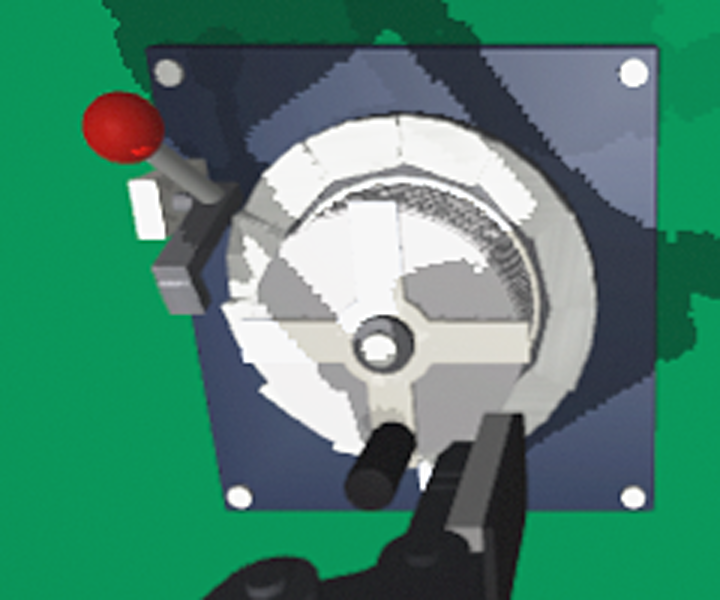

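View pics/t16z.png

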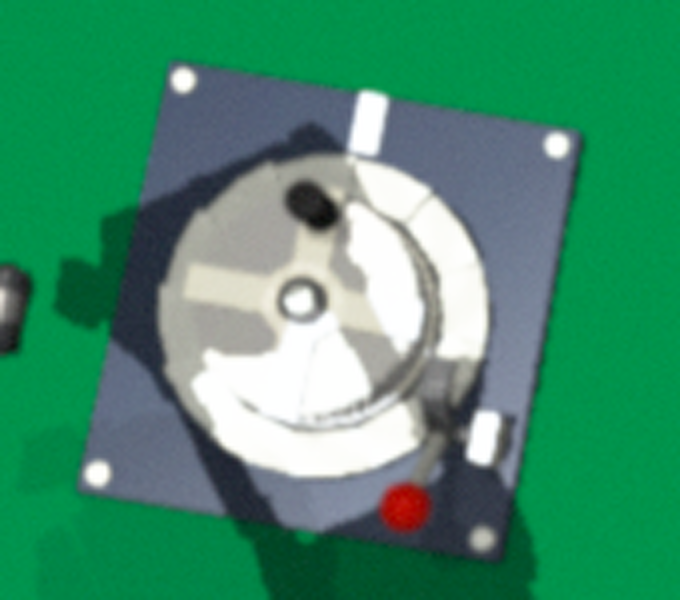

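Run:
```python
from m import *
a=lambda d:np.arctan2(d[1],d[0]).round(3)
c=snap('top','t17.png')
def t(x,y,z):return st(plane(c,120+x/4,110+y/4,z))
k=t(303,197,.102);h=t(302,300,.075);m=t(369,122,.0115);print(k,h,m,'knob',a(k-h),'mark',a(m-h),'edges',a(t(183,80,.012)-t(97,474,.012)),a(t(556,145,.012)-t(482,539,.012)))
c=snap('wrist','w17.png')
def w(x,y,z):return st(plane(c,110+x/3,110+y/3,z))
print('spoke',a(w(529,341,.067)-w(243,341,.067))-np.pi/2,'edge',a(w(657,46,.011)-w(150,46,.011))-np.pi/2,'screws',a(w(633,73,.012)-w(168,73,.012))-np.pi/2,a(w(633,498,.012)-w(238,498,.012))-np.pi/2)
k=w(370,490,.102);h=w(379,349,.075);print('knob',k,h,a(k-h))
g=c['image'];snap('side','s17.png')
```

```text
[41.10163222  0.65969784] [ 0.11273109 -0.83871693] [96.26576084  0.85886828] knob 0.037 mark 0.018 edges -0.003 0.001
spoke 0.001203673205103506 edge -0.0007963267948964958 screws 0.00020367320510339404 0.002203673205103396
knob [42.1743245   3.87926665] [1.98324195 3.37344618] 0.013
```

View pics/s17.png

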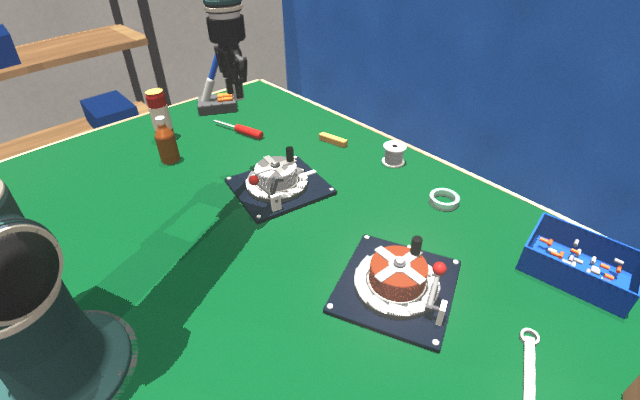

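The knob is in line with the mark to within about 0.02 rad. The lever is at its stop with the ball at (254,180), the copper reel hasn't moved, and the arm is clear.

```bash
python3 -c "
from workcell import workorder
print(workorder.finish_job())"
```

```text
the job is handed in; nothing more can be done
None
```

I threw the silver stand's pawl lever fully back; it stayed at its stop with the pawl clear of the teeth. I then gripped the crank knob lightly, turned the silver reel clockwise from about 1.0 rad to the white mark, and let go.

- **Correction:** the first turn went about 0.04 rad past the mark. I re-gripped the knob and brought it back about 1.6 mm, turning it slightly forward, with the pawl still lifted.
- **Alignment:** my last readings of the knob angle disagreed slightly:

| Check | Angle (rad) |
|---|---|
| Wrist camera, reel spokes against the base | 0.00 |
| Wrist camera, knob and hub | +0.013 |
| Top camera, knob against the mark | +0.02 |

- **Final state:** the last pictures showed the lever at its stop, the copper reel not visibly changed, and the arm clear of everything. I handed in at about 17 s, and the highest wrist force I read was about 7 N.

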